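# Top up the sweet bin and hold its flap open

### The job

Pour all six round sweets from the small steel dosing cup into the open hopper at the back of the steel bin, and set the empty cup back down upright on the worktop. Then lift the bin's flap lid by its tab to 60 degrees from shut and finish while still holding it there, so that a colleague can scoop from the bin; it falls shut if let go. Leave everything else on the counter where it stands.

Things in the scene. Friction and masses are not known exactly. Their poses are not given: they have to be found in the camera images.
- bin: Steel sweet bin fixed to the worktop, 220 mm long (x), 144 wide (y), 4 mm walls. Origin: centre of its underside; +x points from the lid end (robot's side) to the filling end. Front half (x -110 to 0), 100 mm high, is under the lid; back half (x 0 to 110) is the open hopper, rim 130 mm above the worktop. Inside, the halves are joined below the hinge and a sloping floor rolls sweets to the front.
- bin_mouth (a point): Centre of the hopper's open mouth, at rim height (130 mm above the worktop, bin frame x 55, y 0). Clear opening about 102 mm (bin x) by 136 mm (bin y). Same axes as the bin.
- lid (a joint): Angle of the grey flap lid over the bin's front half: 0 shut (level), grows as the front edge rises; 1.047 is 60 degrees, stop at 1.45. Hinged on the bin's y axis at its edge beside the hopper. A light spring and its weight (220 g) shut it whenever it is let go, at every angle; about 1 to 2 N at the tab lifts it.
- lid_hinge (a point): Middle of the lid's hinge line (bin frame x -6, y 0, z 106 mm); the point turns with the lid.
- lid_tab (a point): Middle of the white grip tab on the lid's front edge: 40 mm long, 14 wide (bin y), 22 thick, sticking out toward the robot when shut. The point is 132 mm from the hinge line along the lid, 4 mm above the lid's middle plane; when shut 110 mm above the worktop, 28 mm in front of the bin's front wall, free beside and below. Axes turn with the lid: x toward the hinge, y along it.
- cup: Small open steel dosing cup without handle, 58 mm across, 50 mm high, straight 4 to 6 mm wall, 3 mm floor, 120 g; stands upright on the worktop with the six sweets in it. Origin: centre of its underside, z up through the mouth. Keep the arm clear of the till at the left (x over 0.58 m, y over 0.42 m) and the pastry case at the right (x over 0.58 m, y under -0.47 m).
- sweet0_center (a point): Centre of brown round sweet 1 of 6: 14 mm ball, 10 g, rolls freely; starts on the floor of the cup.
- sweet1_center (a point): Centre of brown round sweet 2 of 6: 14 mm ball, 10 g, rolls freely; starts on the floor of the cup.
- sweet2_center (a point): Centre of brown round sweet 3 of 6: 14 mm ball, 10 g, rolls freely; starts on the floor of the cup.
- sweet3_center (a point): Centre of brown round sweet 4 of 6: 14 mm ball, 10 g, rolls freely; starts on the floor of the cup.
- sweet4_center (a point): Centre of brown round sweet 5 of 6: 14 mm ball, 10 g, rolls freely; starts on the floor of the cup.
- sweet5_center (a point): Centre of brown round sweet 6 of 6: 14 mm ball, 10 g, rolls freely; starts on the floor of the cup.
- mug: Striped espresso cup with handle, 60 mm across, 49 mm high; not part of the job, leave it where it stands. Origin: centre of its underside.
- bell: Counter bell, dome 67 mm across, 49 mm high; not part of the job, leave it where it stands. Origin: centre of its underside.
- roll: Sticker roll lying flat, 68 mm across, 38 mm high; not part of the job, leave it where it stands. Origin: centre of its underside.
- tamper: Coffee tamper with wooden handle, 58 mm across, 97 mm high; not part of the job, leave it where it stands. Origin: centre of its underside.
- shaker: Steel cocoa shaker, 68 mm across, 108 mm high; not part of the job, leave it where it stands. Origin: centre of its underside.

How it is judged:
By the outcome, as a careful person would: the job done as asked, in the order asked, and still so for the second after the job is handed in, while the arm keeps its last pose, push and grip.
It also fails if it takes over 61 s, if anything falls off the work surface, if the arm or the gripper's body presses on something with over 40 N, if the wrist force passes 120 N, or if a joint passes its speed limit or range.

### The arm

A 6-joint arm with a two-finger parallel gripper is mounted at the origin on a cart in front of the work surface, level with it; the furniture and walls round the work are solid. World frame = base frame: x ahead of the robot, y to its left, z up, the work surface at z = 0. Lengths are in m, angles in degrees, forces in N, time in s.
With the tool pointing down it reaches from about 0.3 to 0.75 m from the base axis. Payload 8.5 kg.
Tool frame: the origin (TCP) lies at the very end of the fingers, on their centre line; the grasp point (between the pads) lies 19 mm behind it (env.tcp_to_grasp is the distance from the TCP to the grasp point, in m); z points along the fingers, y is the line along which they close (so a half turn about z gives the same grasp; the last joint's range is limited). The gripper opens to 85 mm and grips with 20 to 120 N. Pads are 22 mm wide; open, the fingers measure 114 mm over their backs; the gripper's body (76 mm by 85 mm) begins 54 mm behind the grasp point. The pads swing forward as they close: fully open they stand 13 mm farther back than shut.
Start: joints at [64.67, 21.807, 74.336, -0, 83.858, -12.336], TCP at [0.124, 0.536, 0.231] pointing down, gripper open.
Joint ranges: [-178.18, 178.18], [-50.72, 133.34], [12.68, 142.11], [-81.47, 261.47], [9.98, 163.14], [-165.26, 165.26]. Speed limits (degrees/s): [136.94, 136.94, 180, 180, 180, 180].

### API

Orientations are given as a 3x3 rotation matrix whose columns are the frame's x, y, z axes.
In Python, from rig import status, get_image, env gives the robot as it stands.
- The arm moves only by the shell command python3 -m handwheel 'ROWS' [FORCE]. ROWS is text: rows parted by semicolons, each of 7 numbers parted by spaces: the shift along the world's x, y, z in cm, then the turn, a rotation vector about the world's x, y, z in degrees, then the opening, from 0 (shut) to 1 (fully open). In form: dx dy dz wx wy wz gripper; .... A call has 1 to 8 rows; each row is the pose to reach, as a shift and turn from the pose commanded when the call began; what a row does not reach only later rows make up. A row lasts 1/12 s, in which the tool goes at most 41.7 mm and 7.16 degrees, less where a joint would pass 70% of its speed; a pose out of reach is approached as far as the arm can. A call with a gripper value outside its range is refused whole. The fingers move at their own pace and stop on an object; FORCE is the grip in N (left out, the last holds). Time passes only in rows, so rows that repeat a pose let the fingers close. It gives the time, the measured TCP pose, the force, the opening and the grip force at its end, in the units of the state.
- status.observe(): the state, without advancing time (a new reading comes with each control period).
- get_image(name): name is "scene" or "top" or "wrist"; returns a dict with "color" (480x640x3 uint8, red, green, blue), "vertical_fov" (degrees; the focal length in pixels is half the picture's height over the tangent of half this angle, whatever the lens; pixels are square), "cx", "cy" (the principal point, pixels), "xyz" and "orientation" of the camera in the world. Camera axes: x right, y down, z forward; pixel columns grow to the right and rows downward; lengths in m; the calibration is good to about 2 mm. A picture is of the moment at which its call begins. There is no depth.
- env.close_job(): hands the job in; it is judged then, once.
The state is a dict: "time_s": time; "q": joint angles; "qvel": joint speeds; "joint_efforts": joint torques, N m; "position": TCP position; "tool_rot": TCP orientation; "ft_force": force on the tool from outside, world axes, zero at the start; "wrist_torque": the same for the moment, N m; "grip_width": finger opening in m; "gripper_force": force on a finger pad.
Only numpy, scipy, OpenCV 4.12 (cv2) and the standard library are available. Lean on these libraries where they do the work, as an engineer would, in place of code of your own. Each camera call takes 0.05 s, during which the arm holds its last target. There are 200 camera calls.

## Working session

There is one attempt and no reset: what is moved stays moved. The work goes in short steps, Python scripts to look and compute and a shell command to move; the robot and the scene stay as the last step left them, time stands still between calls to the robot, and variables do not carry over. Pictures are saved under pics/ and viewed, at most 10 in all, crops included, and the job is handed in when it is done.

```bash
ls; mkdir -p pics; python3 - <<'E'
from rig import status,get_image,env
import cv2,json
s=status.observe();print(s)
for n in("scene","top"):
    g=get_image(n);cv2.imwrite(f"pics/{n}0.png",g["color"][:,:,::-1]);print(n,g["vertical_fov"],g["cx"],g["cy"],g["xyz"],g["orientation"])
E
```

```text
pics
{'time_s': 0.0, 'q': array([ 6.46692699e+01,  2.18417378e+01,  7.43843845e+01,  6.89227831e-05,
        8.38592075e+01, -1.23367934e+01]), 'qvel': array([-0.12267273,  0.03034535, -0.06786071, -0.01864931, -0.07061326,
        0.08250273]), 'joint_efforts': array([-4.05613959e-03, -4.48453009e+01, -2.31278908e+01, -4.38816996e-04,
        4.68355473e-03,  2.86668694e-05]), 'position': array([0.1235492 , 0.53564229, 0.23070695]), 'tool_rot': array([[-9.74393734e-01,  2.24847603e-01, -6.38260638e-04],
       [ 2.24848282e-01,  9.74392857e-01, -1.34558308e-03],
       [ 3.19365476e-04, -1.45463953e-03, -9.99998891e-01]]), 'ft_force': array([-0.19680831, -0.61013192,  0.36574634]), 'wrist_torque': array([0.00103764, 0.02657899, 0.03119593]), 'gripper_force': 0.0, 'grip_width': 0.08537850962945312}
scene 56.847607683835776 315.40811648937404 236.82170133522453 [ 0.27178161 -0.71501464  0.62224929] [[ 0.89769029 -0.25080051  0.36228614]
 [-0.44061412 -0.51722528  0.73371467]
 [ 0.00336753 -0.81827692 -0.57481435]]
top 43.65217715993646 319.18998349051213 241.46262163724288 [ 0.39376328 -0.05426984  1.28644672] [[-0.0152333  -0.98776355  0.1552131 ]
 [-0.99980824  0.01695801  0.00979379]
 [-0.01230606 -0.15503415 -0.98783246]]
```

View pics/scene0.png

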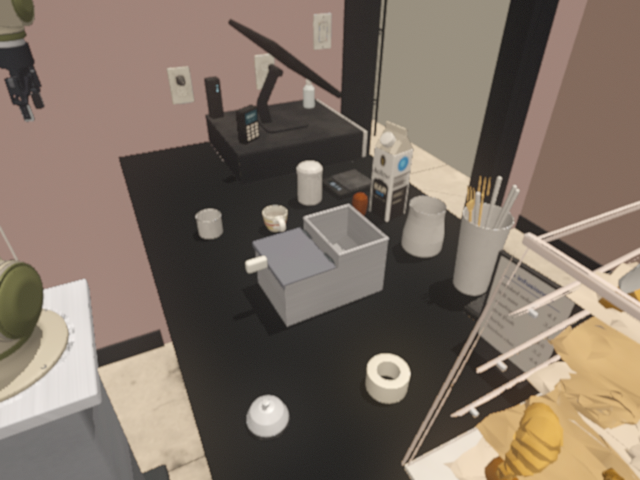

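View pics/top0.png

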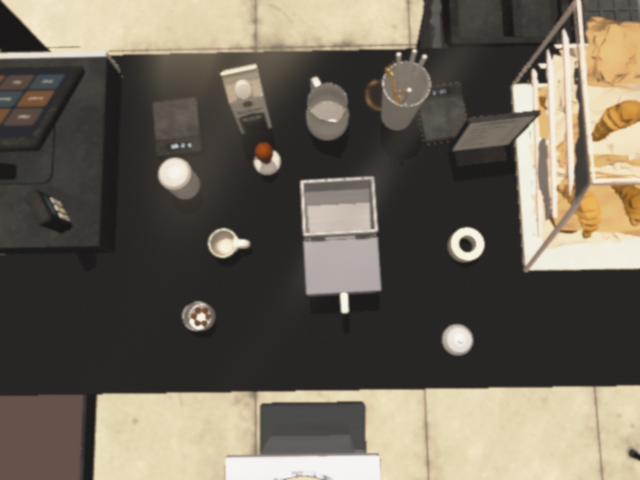

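The top view shows the cup's mouth at about (200,316) and the mug at (225,243). The hopper rim corners are at (301,180), (374,177), (378,234) and (304,238), and the tab runs from (344,293) to (345,312). I'll turn these into positions.

```bash
cat > h.py <<'E'
import numpy as np,cv2
from rig import status,get_image,env
def ray(g,u,v):
    f=240/np.tan(np.radians(g["vertical_fov"]/2))
    return np.array(g["orientation"])@np.array([(u-g["cx"])/f,(v-g["cy"])/f,1])
def p(g,u,v,z):
    d=ray(g,u,v);c=np.array(g["xyz"]);return c+d*(z-c[2])/d[2]
def proj(g,X):
    f=240/np.tan(np.radians(g["vertical_fov"]/2))
    q=np.array(g["orientation"]).T@(np.array(X)-g["xyz"]);return q[:2]/q[2]*f+[g["cx"],g["cy"]]
def tri(obs): # [(g,u,v)]
    A=0;b=0
    for g,u,v in obs:
        d=ray(g,u,v);d/=np.linalg.norm(d);M=np.eye(3)-np.outer(d,d);A=A+M;b=b+M@g["xyz"]
    return np.linalg.solve(A,b)
E
python3 - <<'E'
from h import *
np.set_printoptions(precision=4,suppress=True)
g=get_image("top")
for n,u,v,z in [("cup rim",200,316,.05),("mug",224,243,.049),("shaker",175,171,.108),("tamper",264,152,.097),("hopA",301,180,.13),("hopB",374.5,177.5,.13),("hopC",378,234,.13),("hopD",304,238,.13),("lidF1",307,295,.106),("lidF2",380.5,292,.106),("tabN",344,293,.115),("tabF",345,312,.115)]:print(n,p(g,u,v,z))
# cup crop large with both
a=cv2.resize(g["color"][280:350,160:240],None,fx=5,fy=5,interpolation=2);b=cv2.resize(g["color"][170:320,290:390],None,fx=3.5,fy=3.5,interpolation=2)
c=np.zeros((530,760,3),np.uint8);c[:350,:400]=a;c[:525,405:755]=b
cv2.imwrite("pics/c1.png",c[:,:,::-1])
E
```

```text
cup rim [0.4373 0.2051 0.05  ]
mug [0.5884 0.1573 0.049 ]
shaker [0.729  0.2485 0.108 ]
tamper [0.7691 0.0684 0.097 ]
hopA [ 0.6997 -0.0086  0.13  ]
hopB [ 0.7021 -0.1545  0.13  ]
hopC [ 0.5883 -0.158   0.13  ]
hopD [ 0.5828 -0.0132  0.13  ]
lidF1 [ 0.4731 -0.017   0.106 ]
lidF2 [ 0.4766 -0.1615  0.106 ]
tabN [ 0.4752 -0.0895  0.115 ]
tabF [ 0.4383 -0.0907  0.115 ]
```

View pics/c1.png

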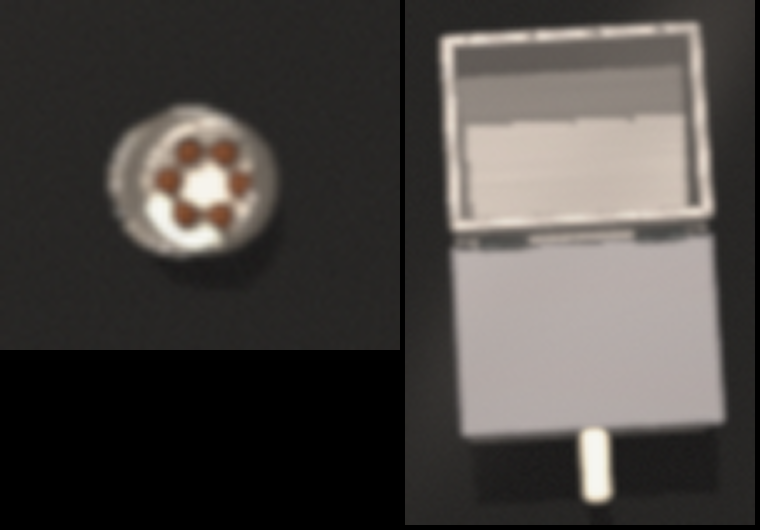

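The cup stands at about (0.438, 0.213). The bin is yawed about 1.8° and its mouth is near (0.643, -0.084). I'll grip the cup with the tool tilted 30° below horizontal, then roll it about the heading to pour. First I'll work out the pregrasp.

```bash
cat >> h.py <<'E'
from scipy.spatial.transform import Rotation as R
def tool(az,th,roll=0): # heading azimuth, pitch below horizontal, roll about heading (deg)
    a,t=np.radians([az,th]);h=np.array([np.cos(a),np.sin(a),0]);l=np.array([-h[1],h[0],0])
    z=np.cos(t)*h-np.sin(t)*np.array([0,0,1]);y=l;x=np.cross(y,z)
    return R.from_rotvec(np.radians(roll)*h).as_matrix()@np.c_[x,y,z]
def delta(G,Rt,tcp=False):
    "G grasp-point target; prints shift cm and rotvec deg from measured pose"
    s=status.observe();P=np.array(G)+(0 if tcp else .019)*Rt[:,2]
    d=(P-s["position"])*100;w=np.degrees(R.from_matrix(Rt@s["tool_rot"].T).as_rotvec())
    print("d",d.round(2),"w",w.round(1),"rows>=",max(np.linalg.norm(d)/4.17,np.linalg.norm(w)/7.16).round(1),"t",s["time_s"]);return d,w
E
python3 - <<'E'
from h import *
Rt=tool(20,30);C=np.array([.438,.213,.032])
delta(C-.12*Rt[:,2],Rt);print(env.tcp_to_grasp)
E
```

```text
d [ 23.22 -35.26 -14.83] w [  3.8 -60.7  29.9] rows>= 10.7 t 0.15
0.0187
```

```bash
python3 -m handwheel '4 -4 0 0.4 -7 3.5 1;8 -8 0 0.9 -14 7 1;12 -12 0 1.3 -21 10.5 1;15 -16 -1 1.8 -28 14 1;18 -20 -2 2.2 -35 17.4 1;21 -24 -3 2.6 -42 21 1;23 -28 -4 3.1 -49 24.4 1;23.2 -32 -5 3.5 -56 27.5 1'; python3 - <<'E'
from h import *
Rt=tool(20,30);C=np.array([.438,.213,.032])
delta(C-.12*Rt[:,2],Rt);print(status.observe()["q"].round(1),status.observe()["ft_force"])
E
```

```text
time_s: 0.82
position: [0.3199, 0.3064, 0.2062]
tool_rot: [[-0.682, -0.197, 0.704], [-0.101, 0.979, 0.176], [-0.724, 0.049, -0.688]]
ft_force: [1.9, -0.3, 0.4]
grip_width: 0.0852
gripper_force: 0.0
d [  3.59 -12.34 -12.37] w [  1.  -13.8   8.3] rows>= 4.3 t 0.8167
[ 38.6   4.2 120.  -56.7  21.2 -13.8] [ 1.87026997 -0.25399854  0.44499175]
```

```bash
python3 - <<'E'
from h import *
C=np.array([.438,.213,.032])
Rt=tool(25,42);delta(C-.12*Rt[:,2],Rt)
E
python3 -m handwheel '1 -3 -2 0 0 0 1;2 -6 -4 0 0 0 1;3 -9 -6 0 0 0 1;3 -11 -8 0 0 0 1;3 -11 -8 0 0 0 1'; python3 - <<'E'
from h import *
print(status.observe()["q"].round(1))
C=np.array([.438,.213,.032])
for t in (35,42,50):
  Rt=tool(25,t);delta(C-.12*Rt[:,2],Rt)
E
```

```text
d [  5.01 -12.52 -10.67] w [-2.2 -2.4 13.6] rows>= 4.1 t 0.8167
time_s: 1.23
position: [0.3384, 0.2347, 0.1651]
tool_rot: [[-0.698, -0.164, 0.697], [-0.103, 0.986, 0.129], [-0.709, 0.018, -0.705]]
ft_force: [-0.7, -0.1, 0.5]
grip_width: 0.085
gripper_force: 0.0
[ 24.5   5.2 129.  -81.4  10.    2.8]
d [ 2.46 -5.67 -7.52] w [ 1.9 -9.7 15.4] rows>= 2.6 t 1.2333
d [ 3.16 -5.35 -6.55] w [-0.1 -3.  15.5] rows>= 2.2 t 1.2333
d [ 4.07 -4.92 -5.57] w [-2.5  4.6 15.6] rows>= 2.3 t 1.2333
```

The arm is against its wrist limits (q5 at 10°, q4 at -81°). I'll fit a simple kinematic model to the readings so I can check poses before moving.

```bash
cat > kin.py <<'E'
import numpy as np
from scipy.optimize import least_squares
from scipy.spatial.transform import Rotation as R
def Ro(q,s4,s6):
    return (R.from_euler('z',q[0],degrees=True)*R.from_euler('y',q[1]+q[2],degrees=True)*R.from_euler('z',s4*q[3],degrees=True)*R.from_euler('y',q[4],degrees=True)*R.from_euler('z',s6*q[5],degrees=True)).as_matrix()
def pos(q,k,Rt):
    a1,d1,L2,L3,d6,e=k;a=np.radians(q[0]);b=np.radians(q[1]);c=np.radians(q[1]+q[2])
    r=a1+L2*np.sin(b)+L3*np.sin(c)+e*np.cos(c);z=d1+L2*np.cos(b)+L3*np.cos(c)-e*np.sin(c)
    return np.array([r*np.cos(a),r*np.sin(a),z])+d6*Rt[:,2]
E
python3 - <<'E'
from kin import *
from rig import status
s=status.observe()
D=[([64.669,21.842,74.384,0,83.859,-12.337],[.12355,.53564,.23071],[[-.9744,.2248,-.0006],[.2248,.9744,-.0013],[.0003,-.0015,-1]]),
([38.6,4.2,120.,-56.7,21.2,-13.8],[.3199,.3064,.2062],[[-.682,-.197,.704],[-.101,.979,.176],[-.724,.049,-.688]]),
(list(s["q"]),list(s["position"]),s["tool_rot"].tolist())]
for s4 in(1,-1):
  for s6 in(1,-1):
    print(s4,s6)
    for q,p,T in D: 
        M=Ro(q,s4,s6).T@np.array(T);print(M.round(2).tolist())
f=lambda k:np.concatenate([pos(q,k,np.array(T))-p for q,p,T in D]+[1e-3*np.array(k)])
o=least_squares(f,[0,.3,.4,.4,.25,0]);print(o.x.round(4),(f(o.x)[:-6]*1000).round(1))
E
```

```text
1 1
[[0.0, -1.0, -0.0], [1.0, 0.0, -0.0], [0.0, 0.0, 1.0]]
[[0.0, -1.0, -0.0], [1.0, 0.0, -0.0], [0.0, -0.0, 1.0]]
[[-0.0, -1.0, 0.0], [1.0, -0.0, -0.0], [0.0, 0.0, 1.0]]
1 -1
[[0.42, -0.91, -0.0], [0.91, 0.42, -0.0], [0.0, 0.0, 1.0]]
[[0.46, -0.89, -0.0], [0.89, 0.46, 0.0], [0.0, -0.0, 1.0]]
[[-0.1, -1.0, 0.0], [1.0, -0.1, -0.0], [0.0, -0.0, 1.0]]
-1 1
[[0.0, -1.0, -0.0], [1.0, 0.0, -0.0], [0.0, 0.0, 1.0]]
[[0.9, 0.23, -0.38], [-0.39, 0.81, -0.43], [0.21, 0.54, 0.82]]
[[0.29, 0.9, -0.34], [-0.96, 0.29, -0.04], [0.07, 0.33, 0.94]]
-1 -1
[[0.42, -0.91, -0.0], [0.91, 0.42, -0.0], [0.0, 0.0, 1.0]]
[[0.62, 0.58, -0.54], [-0.76, 0.62, -0.21], [0.21, 0.54, 0.82]]
[[0.38, 0.86, -0.33], [-0.92, 0.38, -0.07], [0.07, 0.33, 0.94]]
[ 0.5653  0.1906 -0.093   0.0118 -0.1761  0.0407] [106.8 -49.1   7.9 -17.6   2.9 -27.5  27.4 -34.5  19.6]
```

The orientation model fits exactly. The position model needs a lateral offset. I'll back off from the limit toward tool-down and collect more data points.

```bash
cat > lg.py <<'E'
from rig import status
import json
s=status.observe();open("log.jsonl","a").write(json.dumps([list(s["q"]),list(s["position"]),s["tool_rot"].tolist()])+"\n");print("q",s["q"].round(1))
E
python3 lg.py
python3 -m handwheel '-1 1 3 0 7 0 1;-1 2 6 0 14 0 1;0 3 8 0 21 0 1;0 3 8 0 28 0 1' >/dev/null;python3 lg.py
python3 -m handwheel '2 0 0 0 7 0 1;4 0 0 0 14 4 1;4 0 0 0 20 4 1' ;python3 lg.py
cat > fit.py <<'E'
from kin import *
import json
def pos(q,k):
    a1,d1,L2,L3,d6,e,s,u,v,w=k;a=R.from_euler('z',q[0],degrees=True);b=a*R.from_euler('y',q[1],degrees=True);c=b*R.from_euler('y',q[2],degrees=True);d=c*R.from_euler('z',q[3],degrees=True);f=d*R.from_euler('y',q[4],degrees=True)
    return a.apply([a1,s,d1])+b.apply([0,0,L2])+c.apply([e,0,L3])+d.apply([u,w,0])+f.apply([v,0,d6])
D=[json.loads(l)for l in open("log.jsonl")]+[([64.669,21.842,74.384,0,83.859,-12.337],[.12355,.53564,.23071],0),([38.6,4.2,120.,-56.7,21.2,-13.8],[.3199,.3064,.2062],0)]
if __name__=="__main__":
    f=lambda k:np.concatenate([pos(q,k)-p for q,p,T in D]+[2e-3*np.array(k)])
    best=min((least_squares(f,np.random.default_rng(i).uniform(0,.5,10)) for i in range(6)),key=lambda o:o.cost)
    np.save("k.npy",best.x);print(best.x.round(3));print((f(best.x)[:-10]*1000).round(1))
E
python3 fit.py
```

```text
q [ 24.5   5.2 129.  -81.4  10.    2.8]
q [ 26.6   1.  119.5 -39.   24.9 -38.1]
time_s: 1.82
position: [0.3888, 0.2298, 0.2089]
tool_rot: [[-0.858, -0.117, 0.5], [-0.109, 0.993, 0.045], [-0.502, -0.015, -0.865]]
ft_force: [0.3, -0.1, -1.1]
grip_width: 0.0855
gripper_force: 0.0
q [ 19.7   4.  109.5 -11.9  37.7 -69.7]
[-0.005  0.133  0.529  0.355  0.253  0.096  0.119  0.006 -0.004 -0.001]
[ 0.  -0.  -0.  -0.   0.1  0.  -0.   0.  -0.1  0.  -0.   0.   0.  -0.
  0. ]
```

```bash
cat > ik.py <<'E'
from fit import *
f7=lambda k:np.concatenate([pos(q,[0,*k,0,0,0])-p for q,p,T in D])
K=least_squares(f7,[.13,.53,.355,.25,.096,.119]).x
d1,L2,L3,d6,e,s=K
LO=np.array([-178.18,-50.72,12.68,-81.47,9.98,-165.26]);HI=np.array([178.18,133.34,142.11,261.47,163.14,165.26])
def ik(G,Rt,back=.0187):
    "list of joint solutions (within range) with margin, for grasp point G"
    W=np.array(G)+(back-d6)*Rt[:,2];x,y,z=W;r2=x*x+y*y-s*s;out=[]
    if r2<=0:return out
    r=np.sqrt(r2);q1=np.arctan2(y,x)-np.arctan2(s,r);z=z-d1;l=np.hypot(L3,e);be=np.arctan2(e,L3)
    c=(r*r+z*z-L2**2-l*l)/(2*L2*l)
    if abs(c)>1:return out
    g=np.arccos(c);q3=g-be
    q2=np.arctan2(r,z)-np.arctan2(l*np.sin(g),L2+l*np.cos(g))
    A=(R.from_euler('z',q1)*R.from_euler('y',q2+q3)).as_matrix().T@Rt@R.from_euler('z',-90,degrees=True).as_matrix()
    q5=np.arccos(np.clip(A[2,2],-1,1));q4=np.degrees(np.arctan2(A[1,2],A[0,2]));q6=np.degrees(np.arctan2(A[2,1],-A[2,0]))
    for fl in(0,180):
        v=(q6+fl+180)%360-180
        for a in(q4,q4+360):
            q=np.array([*np.degrees([q1,q2,q3]),a,np.degrees(q5),v]);m=np.minimum(q-LO,HI-q).min()
            if m>0:out.append((m,q,fl))
    return out
E
cat > search.py <<'E'
from ik import *
from h import tool
print(K.round(4),(f7(K)*1000).round(1).max())
C=np.array([.438,.213,.032]);M=np.array([.643,-.084,.2])
ez=[0,0,1];rows=[]
for az in range(-180,180,15):
  for th in(25,40,55):
    Rt=tool(az,th)
    S=ik(C,Rt)
    for m,q,fl in S:
      pre=[x for x in ik(C-.08*Rt[:,2],Rt) if x[2]==fl and abs(x[1][3]-q[3])<120]
      if not pre or m<6:continue
      for dl in(0,-45,45,-90,90): # tilt axis = tool y turned by dl
        ax=R.from_rotvec(np.radians(dl)*np.array(ez)).apply(Rt[:,1])
        for psi in range(-180,180,30):
          T=R.from_euler('z',psi,degrees=True).as_matrix()@R.from_rotvec(np.radians(115)*ax).as_matrix()@Rt
          if T[2,2]>.2:continue
          for m2,q2,f2 in ik(M,T):
            if f2==fl and m2>6:rows.append((min(m,m2,pre[0][0]),np.abs(q2-q).max(),az,th,dl,psi,fl,q.round(),q2.round()))
rows.sort(key=lambda r:r[1]-2*min(r[0],25)+abs(r[4])*.7)
for r in rows[:12]:print(*r[:7],r[7],r[8])
a=np.radians(1.8);ax=np.array([-np.sin(a),np.cos(a),0]);B=np.array([.5885,-.0855,0])
def lid(phi): # tab point
    p=np.radians(phi);return B+R.from_euler('z',1.8,degrees=True).apply([-.006-.132*np.cos(p)+.004*np.sin(p)*1,0,.106+.132*np.sin(p)+.004*np.cos(p)])
print("lid")
for th in(0,15,30,45,60,75,90):
  for phi in(0,60):
    Rt=tool(1.8,th);print(th,phi,lid(phi).round(3),[(round(m),q.round().tolist(),fl) for m,q,fl in ik(lid(phi),Rt)])
E
python3 search.py
```

```text
[0.1299 0.5371 0.3508 0.2574 0.1029 0.1175] 0.2
30.014729485011145 79.8905929155886 150 25 0 -60 180 [ -1.  54.  79.  27. 107. -68.] [ -2.  38.  68. -51.  78.  12.]
26.803822285751906 80.26209040989227 165 25 0 -60 180 [  3.  56.  73.  18. 114. -74.] [ -2.  34.  77. -55.  64.   6.]
34.01832165000104 82.74312739182395 -135 25 0 0 0 [ 22.  58.  67. -23. 117.  69.] [-35.  30.  85.  55.  67. -14.]
41.13153046598532 83.23390754822627 -120 25 0 0 0 [ 26.  57.  70. -32. 110.  62.] [-35.  34.  77.  51.  80. -19.]
33.124044883350734 83.97426177957152 135 25 0 -60 180 [ -6.  52.  86.  36.  99. -64.] [ -2.  43.  59. -48.  92.  17.]
23.82615746056542 81.80112746920418 -180 25 0 -60 180 [  8.  57.  68.   9. 119. -82.] [ -5.  30.  85. -58.  48.  -1.]
29.685325610088228 85.59661242908746 -150 25 0 0 0 [ 18.  58.  65. -13. 120.  78.] [-33.  27.  91.  59.  52.  -8.]
27.391684694674485 86.00867267248096 -135 25 0 -30 0 [ 22.  58.  67. -23. 117.  69.] [-30.  24.  96.  63.  37.   0.]
24.8368526153415 86.3349602045248 135 40 0 -90 180 [ -3.  46.  89.  31.  87. -62.] [ -4.  56.  38. -56. 125.  25.]
22.489
[... 1229 characters left out ...]
 [(15, [-36.0, 17.0, 120.0, 45.0, 25.0, 14.0], 180)]
60 60 [ 0.52  -0.088  0.222] [(31, [-29.0, 12.0, 101.0, 22.0, 44.0, -134.0], 0), (34, [-29.0, 12.0, 101.0, 22.0, 44.0, 46.0], 180)]
75 0 [ 0.451 -0.09   0.11 ] [(30, [-30.0, 19.0, 110.0, 13.0, 39.0, -131.0], 0), (30, [-30.0, 19.0, 110.0, 13.0, 39.0, 49.0], 180)]
75 60 [ 0.52  -0.088  0.222] [(45, [-26.0, 15.0, 90.0, 8.0, 61.0, -120.0], 0), (51, [-26.0, 15.0, 90.0, 8.0, 61.0, 60.0], 180)]
90 0 [ 0.451 -0.09   0.11 ] [(42, [-26.0, 23.0, 100.0, 0.0, 57.0, -118.0], 0), (42, [-26.0, 23.0, 100.0, 0.0, 57.0, 62.0], 180)]
90 60 [ 0.52  -0.088  0.222] [(51, [-22.0, 21.0, 81.0, 0.0, 78.0, -114.0], 0), (61, [-22.0, 21.0, 81.0, 0.0, 78.0, 66.0], 180)]
```

```bash
cat > plan.py <<'E'
from ik import *
from h import tool,status
from scipy.spatial.transform import Slerp
C=np.array([.438,.213,.032]);M=np.array([.643,-.07,.2])
for az,th in((-90,28),(-100,28),(-80,28)):
  Rt=tool(az,th);print(az,th)
  def tilt(a):return R.from_rotvec(np.radians(a)*Rt[:,1]).as_matrix()@Rt
  for n,G,T in[("down",[.42,.28,.2],tool(az,90)),("pre",C-.1*Rt[:,2],Rt),("grasp",C,Rt),("lift",C+[0,0,.17],Rt),("over",M,Rt),("t60",M,tilt(60)),("t90",M,tilt(90)),("t115",M,tilt(115)),("t130",M,tilt(130))]:
    print(n,[(round(m),q.round().tolist()) for m,q,fl in ik(G,T) if fl==0],"W",(np.array(G)-.239*T[:,2]).round(2))
E
python3 plan.py
```

```text
-90 28
down [(56, [20.0, 20.0, 86.0, -0.0, 74.0, 20.0])] W [0.42 0.28 0.44]
pre [(37, [39.0, 52.0, 70.0, -44.0, 103.0, 48.0])] W [0.44 0.51 0.19]
grasp [(34, [33.0, 52.0, 83.0, -48.0, 91.0, 53.0])] W [0.44 0.42 0.14]
lift [(32, [33.0, 37.0, 78.0, -50.0, 103.0, 39.0])] W [0.44 0.42 0.31]
over [(19, [2.0, 41.0, 69.0, -63.0, 82.0, 19.0])] W [0.64 0.14 0.31]
t60 [(50, [-16.0, 34.0, 62.0, -2.0, 83.0, -16.0])] W [ 0.64 -0.06  0.44]
t90 [(48, [-26.0, 37.0, 60.0, 25.0, 95.0, -26.0])] W [ 0.64 -0.18  0.41]
t115 [(48, [-32.0, 43.0, 60.0, 45.0, 106.0, -31.0])] W [ 0.64 -0.26  0.34]
t130 [(48, [-34.0, 47.0, 61.0, 56.0, 112.0, -32.0])] W [ 0.64 -0.29  0.29]
-100 28
down [(56, [20.0, 20.0, 86.0, -0.0, 74.0, 30.0])] W [0.42 0.28 0.44]
pre [(41, [36.0, 54.0, 64.0, -40.0, 110.0, 50.0])] W [0.49 0.51 0.19]
grasp [(39, [31.0, 53.0, 79.0, -42.0, 97.0, 55.0])] W [0.47 0.42 0.14]
lift [(36, [31.0, 39.0, 74.0, -45.0, 110.0, 42.0])] W [0.47 0.42 0.31]
over [(22, [2.0, 45.0, 62.0, -60.0, 92.0, 20.0])] W [0.68 0.14 0.31]
t60 [(49, [-16.0, 34.0, 62.0, -2.0, 84.0, -6.0])] W [ 0.64 -0.06  0.44]
t90 [(52, [-27.0,
[... 156 characters left out ...]
8.0, 59.0, 103.0, -31.0])] W [ 0.6  -0.29  0.29]
-80 28
down [(56, [20.0, 20.0, 86.0, -0.0, 74.0, 10.0])] W [0.42 0.28 0.44]
pre [(33, [42.0, 49.0, 77.0, -49.0, 96.0, 47.0])] W [0.39 0.51 0.19]
grasp [(28, [35.0, 50.0, 88.0, -54.0, 84.0, 52.0])] W [0.4  0.42 0.14]
lift [(28, [35.0, 35.0, 83.0, -54.0, 96.0, 36.0])] W [0.4  0.42 0.31]
over [(15, [2.0, 38.0, 76.0, -67.0, 72.0, 19.0])] W [0.61 0.14 0.31]
t60 [(50, [-16.0, 33.0, 63.0, -2.0, 83.0, -26.0])] W [ 0.64 -0.06  0.44]
t90 [(44, [-25.0, 39.0, 57.0, 23.0, 100.0, -34.0])] W [ 0.66 -0.18  0.41]
t115 [(41, [-30.0, 46.0, 54.0, 42.0, 114.0, -34.0])] W [ 0.68 -0.26  0.34]
t130 [(41, [-32.0, 50.0, 53.0, 53.0, 121.0, -33.0])] W [ 0.68 -0.29  0.29]
```

The plan is to pick with the heading toward -y, 28° below horizontal. That leaves good joint margins at every waypoint. I'll move to the intermediate tool-down pose first.

```bash
python3 -m handwheel '0 1 1 0 7 0 1;0 2 2 0 14 0 1;0 3 2 0 21 0 1;0 4 2 0 28 0 1;0 5 2 0 28 0 1' ; python3 -m handwheel '0 0 0 0 0 -7 1;0 0 0 0 0 -14 1;0 0 0 0 0 -21 1;0 0 0 0 0 -28 1;0 0 0 0 0 -35 1;0 0 0 0 0 -42 1;0 0 0 0 0 -49 1;0 0 0 0 0 -56 1';python3 - <<'E'
from h import *
print(status.observe()["q"].round())
Rt=tool(-90,28);C=np.array([.438,.213,.032])
delta([.42,.3,.2],tool(-90,90));delta(C-.1*Rt[:,2]+[0,0,.02],Rt)
E
```

```text
time_s: 2.23
position: [0.3915, 0.2795, 0.2289]
tool_rot: [[-0.994, -0.106, 0.035], [-0.104, 0.994, 0.041], [-0.039, 0.037, -0.999]]
ft_force: [-0.5, -0.2, -0.3]
grip_width: 0.0854
gripper_force: 0.0
time_s: 2.9
position: [0.3885, 0.279, 0.2283]
tool_rot: [[-0.638, 0.768, 0.059], [0.769, 0.64, -0.008], [-0.044, 0.04, -0.998]]
ft_force: [-0.0, -0.3, -0.7]
grip_width: 0.0855
gripper_force: 0.0
[ 22.  14.  87.  -2.  76. -17.]
d [ 3.15  2.1  -4.73] w [  1.6   3.1 -39.7] rows>= 5.6 t 2.9
d [  4.95   0.55 -13.83] w [-57.8 -18.7 -37.3] rows>= 10.0 t 2.9
```

```bash
python3 -m handwheel '1 2 -2 -5.8 -1.9 -3.7 1;2 3 -3 -11.6 -3.7 -7.5 1;3 3 -4 -17.3 -5.6 -11.2 1;4 3 -5 -23.1 -7.5 -15 1;5 3 -6 -29 -9.4 -18.7 1;5 2.5 -7.5 -34.7 -11.2 -22.4 1;5 2 -9 -40.5 -13.1 -26.1 1;5 1.5 -11 -46.2 -15 -30 1' >/dev/null; python3 - <<'E'
from h import *
print(status.observe()["q"].round())
Rt=tool(-90,28);C=np.array([.438,.213,.032])
delta(C-.1*Rt[:,2]+[0,0,.02],Rt)
E
```

```text
[ 39.  42.  73. -40.  96.  37.]
d [-0.1  -1.05 -2.86] w [-11.5  -3.4  -7.6] rows>= 2.0 t 3.5667
```

```bash
python3 -m handwheel '0 -0.5 -1.5 -5.8 -1.7 -3.8 1;-0.1 -1 -2.9 -11.5 -3.4 -7.6 1;-0.1 -1 -2.9 -11.5 -3.4 -7.6 1;-0.1 -1 -2.9 -11.5 -3.4 -7.6 1' ; python3 - <<'E'
from h import *
print(status.observe()["q"].round())
Rt=tool(-90,28);C=np.array([.438,.213,.032])
delta(C-.1*Rt[:,2]+[0,0,.02],Rt)
g=get_image("wrist");t=get_image("top");im=g["color"].copy()
for X in (C,C*[1,1,0],C*[1,1,0]+[0,0,.05],C*[1,1,0]+[.029,0,.05],C*[1,1,0]+[-.029,0,.05]):
    u=proj(g,X);print(u.round());cv2.circle(im,tuple(int(v) for v in u),3,(255,0,0),-1)
o=np.hstack([im,t["color"]])[:, :];cv2.imwrite("pics/w1.png",cv2.resize(o,None,fx=.62,fy=.62)[:,:,::-1])
E
```

```text
time_s: 3.9
position: [0.4379, 0.2841, 0.088]
tool_rot: [[-0.007, 1.0, -0.004], [0.474, -0.0, -0.88], [-0.88, -0.008, -0.474]]
ft_force: [-0.3, -0.1, 1.3]
grip_width: 0.0855
gripper_force: 0.0
[ 39.  50.  70. -44. 104.  46.]
d [0.01 0.04 0.2 ] w [-0.3 -0.5  0. ] rows>= 0.1 t 3.9
[317. 224.]
[317. 171.]
[316. 254.]
[367. 255.]
[266. 254.]
```

View pics/w1.png

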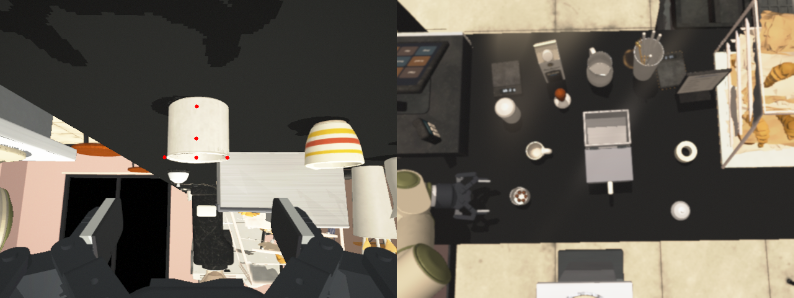

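The wrist view is upside down. It shows the cup centred between the open fingers, about 2 mm toward +x of my projected points, and the mug is well clear. I'll move in and grip.

```bash
python3 -m handwheel '0.2 -2 -2 0 0 0 1;0.2 -4.5 -4 0 0 0 1;0.2 -7 -5.5 0 0 0 1;0.2 -8.9 -6.5 0 0 0 1;0.2 -8.9 -6.5 0 0 0 1;0.2 -8.9 -6.5 0 0 0 1' 30; python3 -m handwheel '0 0 0 0 0 0 0;0 0 0 0 0 0 0;0 0 0 0 0 0 0;0 0 0 0 0 0 0;0 0 0 0 0 0 0;0 0 0 0 0 0 0' 35
```

```text
time_s: 4.5
position: [0.4408, 0.1942, 0.026]
tool_rot: [[-0.0, 1.0, -0.007], [0.476, -0.006, -0.879], [-0.879, -0.003, -0.476]]
ft_force: [-0.3, 0.9, 0.9]
grip_width: 0.0856
gripper_force: 0.0
time_s: 5.0
position: [0.4407, 0.1952, 0.0254]
tool_rot: [[-0.0, 1.0, -0.006], [0.473, -0.005, -0.881], [-0.881, -0.003, -0.473]]
ft_force: [-1.5, 5.1, 7.6]
grip_width: 0.0572
gripper_force: 37.5
```

```bash
python3 -m handwheel '0 0 1 0 0 0 0;0 0 3 0 0 0 0;0 0 5.5 0 0 0 0;0 0 8 0 0 0 0;0 0 11 0 0 0 0;0 0 14 0 0 0 0;0 0 16 0 0 0 0;0 0 17 0 0 0 0' ; python3 -m handwheel '1 -1.4 0 0 0 0 0;3 -4.2 0 0 0 0 0;5 -7 0 0 0 0 0;7 -9.8 0 0 0 0 0;9 -12.6 0 0 0 0 0;11 -15.4 0 0 0 0 0;12.5 -17.5 0 0 0 0 0;13 -18 0 0 0 0 0'; python3 - <<'E'
from h import *
s=status.observe();print(s["q"].round(),s["position"]-.0187*s["tool_rot"][:,2])
E
```

```text
time_s: 5.67
position: [0.4404, 0.1947, 0.197]
tool_rot: [[0.001, 1.0, -0.006], [0.476, -0.006, -0.88], [-0.88, -0.002, -0.476]]
ft_force: [0.4, 1.0, -1.8]
grip_width: 0.0566
gripper_force: 37.5
time_s: 6.33
position: [0.5713, 0.0111, 0.1935]
tool_rot: [[-0.001, 1.0, -0.011], [0.473, -0.009, -0.881], [-0.881, -0.006, -0.473]]
ft_force: [0.1, 0.4, -2.8]
grip_width: 0.0566
gripper_force: 37.9
[ 12.  38.  76. -59.  89.  26.] [0.57153683 0.02755382 0.20235298]
```

```bash
python3 -m handwheel '1 -1.5 0 3 0 0 0;3 -4 0 10 0 0 0;5 -6 -0.2 17 0 0 0;6.5 -7.5 -0.5 24 0 0 0;7.1 -8 -0.7 31 0 0 0;7.1 -8 -0.8 38 0 0 0;7.1 -8 -0.9 44 0 0 0;7.1 -8 -1 50 0 0 0'; python3 - <<'E'
from h import *
s=status.observe();print(s["q"].round(),s["position"]-.0187*s["tool_rot"][:,2])
E
```

```text
time_s: 7.0
position: [0.6412, -0.0651, 0.1843]
tool_rot: [[-0.003, 1.0, -0.007], [0.98, 0.001, -0.198], [-0.198, -0.008, -0.98]]
ft_force: [0.1, -0.0, -2.1]
grip_width: 0.0569
gripper_force: 37.9
[-12.  33.  63. -11.  82. -10.] [ 0.64137245 -0.06144073  0.20262623]
```

```bash
python3 -m handwheel '0 0.2 0 7 0 0 0;0 0.5 0 14 0 0 0;0 0.7 0 21 0 0 0;0 0.9 0 27 0 0 0;0 1 0 32 0 0 0;0 1.2 0 37 0 0 0;0 1.3 0 42 0 0 0;0 1.4 0.1 47 0 0 0'; python3 -m handwheel '0 0.1 0 4 0 0 0;0 0.2 0 8 0 0 0;0 0.3 0.1 12 0 0 0;0 0.3 0.2 16 0 0 0;0 0.4 0.3 20 0 0 0;0 0.4 0.4 23 0 0 0;0 0.4 0.4 23 0 0 0;0 0.4 0.4 23 0 0 0'; python3 - <<'E'
from h import *
s=status.observe();print(s["q"].round(),s["position"]-.0187*s["tool_rot"][:,2])
t=get_image("top")["color"];s=get_image("scene")["color"]
c=np.zeros((500,790,3),np.uint8);c[:480,:390]=cv2.resize(t[150:310,270:400],(390,480));c[:480,395:785]=cv2.resize(s[150:310,240:370],(390,480));cv2.imwrite("pics/p1.png",c[:,:,::-1])
E
```

```text
time_s: 7.67
position: [0.641, -0.0513, 0.1849]
tool_rot: [[-0.002, 1.0, -0.009], [0.814, 0.007, 0.581], [0.581, -0.006, -0.814]]
ft_force: [0.5, -0.7, -2.2]
grip_width: 0.0566
gripper_force: 37.9
time_s: 8.33
position: [0.6412, -0.0476, 0.1883]
tool_rot: [[-0.001, 1.0, -0.009], [0.527, 0.008, 0.85], [0.85, -0.004, -0.527]]
ft_force: [1.0, 0.2, -1.4]
grip_width: 0.0567
gripper_force: 38.2
[-32.  44.  61.  49. 108. -31.] [ 0.64132516 -0.06349536  0.19817073]
```

View pics/p1.png

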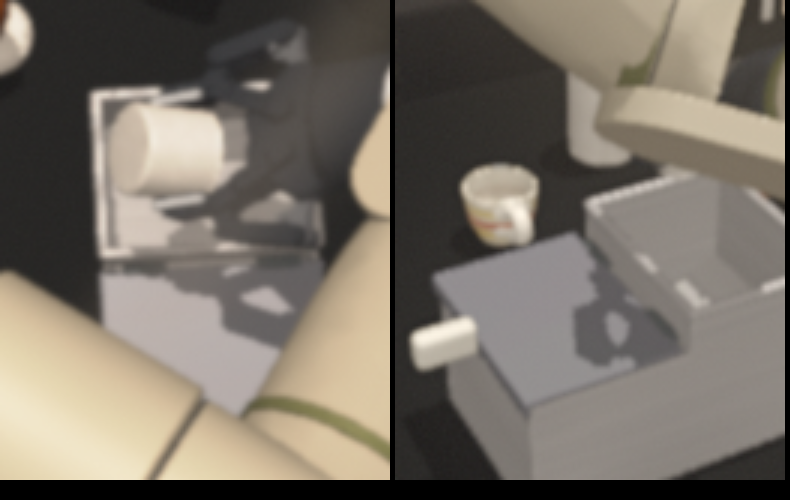

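The cup is tipped about 120° over the hopper, at crop (165,150). The measured load fell by about 0.7 N, which matches six sweets. I'll tip a little more to be sure, then level the cup.

```bash
python3 -m handwheel '0 0 0.2 6 0 0 0;0 0 0.3 12 0 0 0;0 0 0.3 12 0 0 0;0 0 0.3 12 0 0 0;0 0 0.3 12 0 0 0;0 0 0.3 5 0 0 0;0 0 0.3 -2 0 0 0;0 0 0.3 -9 0 0 0'; python3 -m handwheel '0 -0.3 0.3 -7 0 0 0;0 -0.6 0.6 -14 0 0 0;0 -1 0.8 -21 0 0 0;0 -1.3 1 -28 0 0 0;0 -1.6 1 -35 0 0 0;0 -2 1 -42 0 0 0;0 -2.2 1 -49 0 0 0;0 -2.5 1 -56 0 0 0'>/dev/null; python3 - <<'E'
from h import *
s=status.observe();print(s["q"].round(),s["ft_force"])
C=np.array([.4408,.212,.0343])
Rt=tool(-90,28);delta([.57,.03,.21],Rt);delta(C+[0,0,.15],Rt)
g=get_image("top")["color"];cv2.imwrite("pics/p2.png",cv2.resize(g[130:350,160:400],None,fx=3,fy=2.7)[:590,:,::-1])
E
```

```text
time_s: 9.1
position: [0.6416, -0.0486, 0.1933]
tool_rot: [[-0.004, 1.0, -0.006], [0.66, 0.007, 0.751], [0.751, -0.001, -0.66]]
ft_force: [-0.4, 0.1, -2.8]
grip_width: 0.057
gripper_force: 38.2
[-14.  32.  61.  -7.  85. -14.] [-0.18845952 -0.49779161 -1.56932628]
d [-7.18  8.59 -0.43] w [-54.7  -0.2  -0.1] rows>= 7.6 t 9.7667
d [-20.1   26.79  -3.  ] w [-54.7  -0.2  -0.1] rows>= 8.1 t 9.7667
```

View pics/p2.png

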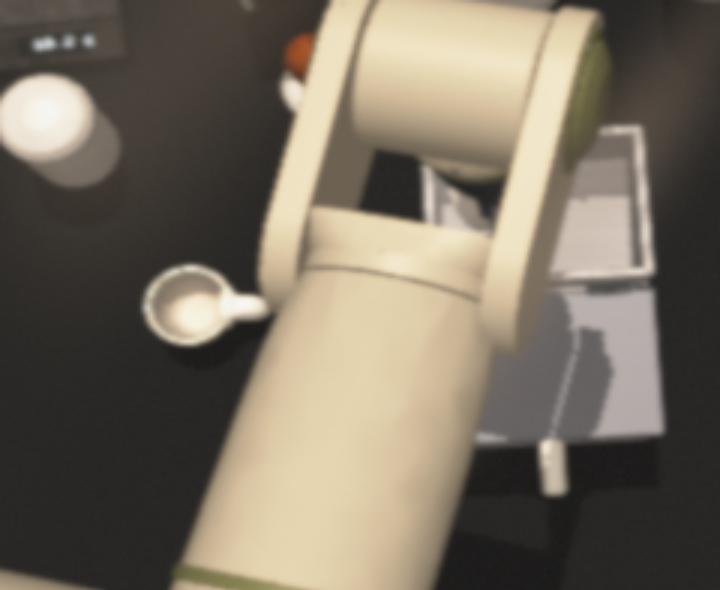

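The arm hides part of the view, and no stray sweets are visible. I'll take the cup back to where it stood.

```bash
python3 -m handwheel '-2 2.5 0 -7 0 0 0;-5 6 0 -14 0 0 0;-7.5 9.5 0 -21 0 0 0;-10 13 0 -28 0 0 0;-12.5 16.5 0 -35 0 0 0;-15 20 0 -42 0 0 0;-17.5 23.5 -1 -49 0 0 0;-20 26.5 -2 -54.7 -0.2 -0.1 0'>/dev/null; python3 -m handwheel '-0.1 0.3 -1 0 0 0 0;-0.1 0.3 -1 0 0 0 0'; python3 - <<'E'
from h import *
C=np.array([.4408,.212,.0343])
Rt=tool(-90,28.2);delta(C,Rt)
g=get_image("wrist")["color"];t=get_image("top")["color"];cv2.imwrite("pics/w2.png",np.hstack([cv2.resize(g,(400,300)),cv2.resize(t[230:350,120:280],(400,300))])[:,:,::-1])
E
```

```text
time_s: 10.65
position: [0.4455, 0.1895, 0.1729]
tool_rot: [[-0.004, 1.0, -0.004], [0.478, -0.001, -0.878], [-0.878, -0.005, -0.478]]
ft_force: [-0.2, -0.6, -1.4]
grip_width: 0.0568
gripper_force: 38.3
d [ -0.47   0.58 -14.76] w [-0.4 -0.3  0.1] rows>= 3.5 t 10.65
```

View pics/w2.png

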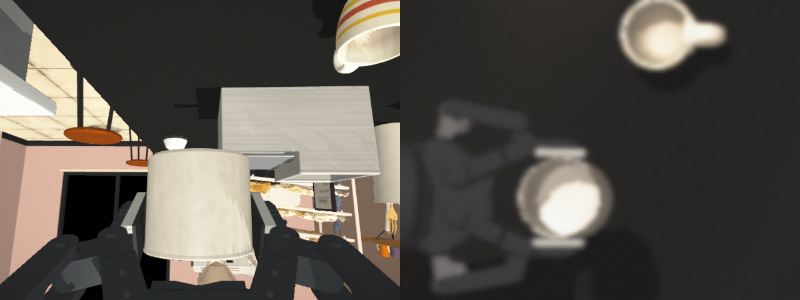

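The cup is empty. I'll set it down.

```bash
python3 -m handwheel '-0.2 0.2 -3 0 0 0 0;-0.4 0.4 -6.5 0 0 0 0;-0.4 0.4 -10 0 0 0 0;-0.4 0.4 -12.5 0 0 0 0;-0.4 0.4 -13.7 0 0 0 0;-0.4 0.4 -14.3 0 0 0 0;-0.4 0.4 -14.6 0 0 0 0;-0.4 0.4 -14.6 0 0 0 0'
```

```text
time_s: 11.42
position: [0.4436, 0.1908, 0.0296]
tool_rot: [[0.004, 1.0, -0.006], [0.479, -0.007, -0.878], [-0.878, 0.0, -0.479]]
ft_force: [0.6, 0.0, -0.8]
grip_width: 0.0566
gripper_force: 38.3
```

```bash
python3 -m handwheel '0 0 -0.2 0 0 0 0;0 0 -0.35 0 0 0 0;0 0 -0.35 0 0 0 0'; python3 -m handwheel '0 0 -0.05 0 0 0 0;0 0 -0.1 0 0 0 0;0 0 -0.1 0 0 0 0'
```

```text
time_s: 11.67
position: [0.443, 0.1911, 0.0256]
tool_rot: [[0.002, 1.0, -0.006], [0.478, -0.006, -0.878], [-0.878, -0.001, -0.478]]
ft_force: [0.1, -0.0, -1.4]
grip_width: 0.0563
gripper_force: 38.3
time_s: 11.92
position: [0.443, 0.1912, 0.0254]
tool_rot: [[0.003, 1.0, -0.005], [0.477, -0.006, -0.879], [-0.879, -0.0, -0.477]]
ft_force: [-0.6, 2.3, 7.5]
grip_width: 0.0566
gripper_force: 38.7
```

The cup is touching down at the same height and force as when it was gripped. I'll release and retreat.

```bash
python3 -m handwheel '0 0 0 0 0 0 0.5;0 0 0 0 0 0 1;0 0 0 0 0 0 1;0 0 0 0 0 0 1;0 0 0 0 0 0 1;0 0 0 0 0 0 1'; python3 -m handwheel '0 1.5 0.8 0 0 0 1;0 4 2.1 0 0 0 1;0 6.5 3.5 0 0 0 1;0 8.8 4.7 0 0 0 1;0 9.5 7.5 0 0 0 1;0 9.5 10.5 0 0 0 1;0 9.5 14 0 0 0 1;0 9.5 17 0 0 0 1';python3 - <<'E'
from h import *
s=status.observe();print(s["q"].round())
for th in (75,):delta([.40,-.09,.24],tool(1.8,th))
E
```

```text
time_s: 12.42
position: [0.4428, 0.191, 0.024]
tool_rot: [[0.001, 1.0, -0.006], [0.478, -0.006, -0.879], [-0.879, -0.002, -0.478]]
ft_force: [-0.2, 0.0, 0.4]
grip_width: 0.0852
gripper_force: 0.0
time_s: 13.08
position: [0.4426, 0.2861, 0.1959]
tool_rot: [[0.002, 1.0, -0.006], [0.478, -0.006, -0.878], [-0.878, -0.001, -0.478]]
ft_force: [1.4, 0.3, -0.5]
grip_width: 0.0852
gripper_force: 0.0
[ 39.  43.  65. -47. 113.  37.]
d [ -3.77 -37.6    2.57] w [36.1 36.9 86.5] rows>= 14.1 t 13.0833
```

```bash
cat > lidplan.py <<'E'
from ik import *
from h import tool
def lid(phi,B=np.array([.5885,-.0855,0]),out=.0):
    p=np.radians(phi);r=.132+out;return B+R.from_euler('z',1.8,degrees=True).apply([-.006-r*np.cos(p)+.004*np.sin(p),0,.106+r*np.sin(p)+.004*np.cos(p)])
F=np.diag([-1,-1,1])
if __name__=="__main__":
  for t0 in(55,65,75):
    for phi in(0,20,40,60):
      print(t0,phi,[(round(m),q.round().tolist()) for m,q,fl in ik(lid(phi),tool(1.8,t0+phi)@F) if fl==0])
  from h import delta
  Rt=tool(1.8,75)@F
  print(ik([.4,-.09,.24],Rt));delta([.4,-.09,.24],Rt)
E
python3 lidplan.py
```

```text
55 0 [(14, [-38.0, 18.0, 123.0, 64.0, 24.0, -6.0])]
55 20 [(37, [-30.0, 15.0, 105.0, 11.0, 48.0, 52.0])]
55 40 [(56, [-23.0, 21.0, 86.0, -2.0, 78.0, 66.0])]
55 60 [(53, [-19.0, 32.0, 66.0, -9.0, 106.0, 69.0])]
65 0 [(19, [-34.0, 17.0, 116.0, 30.0, 29.0, 30.0])]
65 20 [(43, [-27.0, 18.0, 99.0, 3.0, 59.0, 60.0])]
65 40 [(62, [-21.0, 25.0, 80.0, -6.0, 89.0, 68.0])]
65 60 [(47, [-17.0, 36.0, 61.0, -12.0, 116.0, 69.0])]
75 0 [(30, [-30.0, 19.0, 110.0, 13.0, 39.0, 49.0])]
75 20 [(49, [-24.0, 21.0, 93.0, -2.0, 70.0, 65.0])]
75 40 [(62, [-20.0, 30.0, 75.0, -9.0, 99.0, 69.0])]
75 60 [(38, [-17.0, 41.0, 57.0, -16.0, 125.0, 68.0])]
[(np.float64(38.34605151119128), array([-34.79354114,   2.31582775, 103.76394849,  10.05004744,
        62.146669  ,  49.61881499]), 0), (np.float64(34.87881498704985), array([ -34.79354114,    2.31582775,  103.76394849,   10.05004744,
         62.146669  , -130.38118501]), 180)]
d [ -3.77 -37.6    2.57] w [ 59.6 -58.3 -73.5] rows>= 15.5 t 13.0833
```

```bash
python3 -m handwheel '0 -1 1 7 0 0 1;-0.5 -2 2 14 0 0 1;-1 -3 3 21 0 0 1;-1.5 -4 4 28 0 0 1;-2 -6 4 35 0 0 1;-2.5 -8 4 42 0 0 1;-3 -10 4 49 0 0 1;-3.5 -12 4 56 0 0 1'>/dev/null;  python3 -m handwheel '0 -2 0 0 0 -7 1;0 -5 0 0 0 -14 1;0 -8 0 0 0 -21 1;0 -11 0 0 0 -28 1;0 -14 0 0 0 -35 1;0 -17 0 0 0 -42 1;0 -20 0 0 0 -49 1;0 -23 0 0 0 -56 1';python3 - <<'E'
from h import *
print(status.observe()["q"].round())
F=np.diag([-1,-1,1]);delta([.38,-.09,.22],tool(1.8,70)@F)
E
```

```text
time_s: 14.42
position: [0.4073, -0.0654, 0.2341]
tool_rot: [[0.829, 0.552, -0.083], [0.55, -0.834, -0.048], [-0.095, -0.006, -0.995]]
ft_force: [0.5, 0.5, -0.3]
grip_width: 0.0857
gripper_force: 0.0
[-23.  10.  91.  -4.  82.  34.]
d [-2.08 -2.44 -3.2 ] w [  7.5 -24.7 -31.3] rows>= 5.7 t 14.4167
```

```bash
python3 -m handwheel '-0.5 -0.5 0 1.3 -4.2 -5.3 0.6;-1 -1 0 2.6 -8.4 -10.6 0.6;-1.5 -1.5 -0.5 3.9 -12.6 -16 0.6;-2 -2 -1 5.2 -16.8 -21.2 0.6;-2.1 -2.4 -2 6.4 -21 -26.6 0.6;-2.1 -2.4 -3 7.5 -24.7 -31.3 0.6;-2.1 -2.4 -3.2 7.5 -24.7 -31.3 0.6;-2.1 -2.4 -3.2 7.5 -24.7 -31.3 0.6' ;python3 - <<'E'
from h import *
from lidplan import lid
print(status.observe()["q"].round())
F=np.diag([-1,-1,1]);delta(lid(0),tool(1.8,70)@F)
g=get_image("wrist");t=get_image("top");im=g["color"].copy();tm=t["color"].copy()
b=R.from_euler('z',1.8,degrees=True).as_matrix()
for dx in(-.02,.02):
  for dy in(-.007,.007):
    X=lid(0)+b@[dx,dy,.011]
    for G,I in((g,im),(t,tm)):cv2.circle(I,tuple(int(round(v)) for v in proj(G,X)),2,(255,0,0),-1)
for dx,dy in((0,-.072),(0,.072),(.11,-.072),(.11,.072)):
    X=np.array([.5885,-.0855,.13])+b@[dx,dy,0];cv2.circle(tm,tuple(int(round(v)) for v in proj(t,X)),1,(255,0,0),-1)
o=np.hstack([cv2.resize(im,(480,360)),cv2.resize(tm[160:340,280:400],(240,360))]);cv2.imwrite("pics/w3.png",o[:,:,::-1])
E
```

```text
time_s: 15.08
position: [0.3861, -0.0879, 0.2018]
tool_rot: [[0.94, 0.038, 0.34], [0.037, -0.999, 0.011], [0.34, 0.002, -0.94]]
ft_force: [-0.5, 0.3, 0.5]
grip_width: 0.051
gripper_force: 0.0
[-39.  -0. 111.  16.  54.  41.]
d [  7.09  -0.17 -10.97] w [ 0.1 -0.1 -0.4] rows>= 3.1 t 15.0833
```

View pics/w3.png

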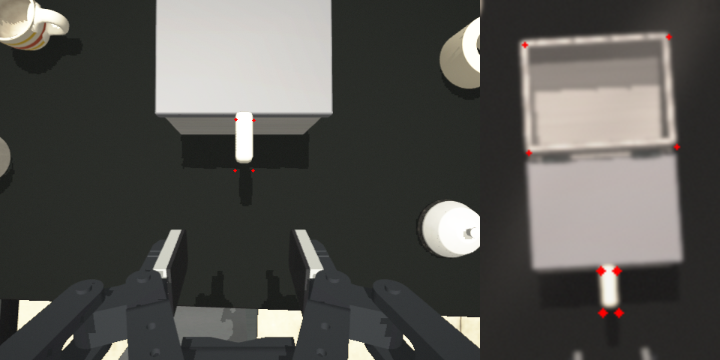

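The wrist view shows the tab centred between the fingers in y, at (244,138). The red prediction sits about 5 mm too near the robot, so I'll shift +3 mm in x and descend.

```bash
python3 -m handwheel '2 0 -3 0 0 0 0.6;4.5 -0.1 -6 0 0 0 0.6;6.5 -0.2 -9 0 0 0 0.6;7.4 -0.2 -10.5 0 0 -0.4 0.6;7.4 -0.2 -11 0 0 -0.4 0.6;7.4 -0.2 -11 0 0 -0.4 0.6;7.4 -0.2 -11 0 0 -0.4 0.6' 30 && python3 -m handwheel '0 0 0 0 0 0 0;0 0 0 0 0 0 0;0 0 0 0 0 0 0;0 0 0 0 0 0 0;0 0 0 0 0 0 0;0 0 0 0 0 0 0;0 0 0 0 0 0 0' 30;python3 - <<'E'
from h import *
from lidplan import lid
s=status.observe();G=s["position"]-.0187*s["tool_rot"][:,2];print(G,s["q"].round())
F=np.diag([-1,-1,1]);B=np.array([.5915,-.0855,0]);b=R.from_euler('z',1.8,degrees=True)
ax=b.apply([0,1,0])
H=B+b.apply([-.006,0,.106])
for phi in (7,14,21,28,35,42,49,56,60,61,62):
    Q=R.from_rotvec(np.radians(phi)*ax);d=H+Q.apply(s["position"]-H)-s["position"];print(phi,(d*100).round(2),(phi*ax).round(1))
E
```

```text
time_s: 15.77
position: [0.461, -0.0899, 0.0928]
tool_rot: [[0.939, 0.031, 0.342], [0.03, -1.0, 0.008], [0.343, 0.003, -0.939]]
ft_force: [0.2, 0.1, -0.7]
grip_width: 0.0511
gripper_force: 0.0
time_s: 16.35
position: [0.4608, -0.0902, 0.0924]
tool_rot: [[0.939, 0.03, 0.343], [0.029, -1.0, 0.007], [0.343, 0.003, -0.939]]
ft_force: [-3.7, -1.5, 4.2]
grip_width: 0.0135
gripper_force: 34.4
[ 0.45438992 -0.09028647  0.1099287 ] [-32.  18. 113.  20.  34.  42.]
7 [-0.07 -0.    1.53] [-0.2  7.   0. ]
14 [0.04 0.   3.06] [-0.4 14.   0. ]
21 [0.34 0.01 4.56] [-0.7 21.   0. ]
28 [0.82 0.03 6.02] [-0.9 28.   0. ]
35 [1.47 0.05 7.4 ] [-1.1 35.   0. ]
42 [2.29 0.07 8.7 ] [-1.3 42.   0. ]
49 [3.26 0.1  9.89] [-1.5 49.   0. ]
56 [ 4.37  0.14 10.95] [-1.8 56.   0. ]
60 [ 5.06  0.16 11.49] [-1.9 60.   0. ]
61 [ 5.23  0.16 11.62] [-1.9 61.   0. ]
62 [ 5.41  0.17 11.74] [-1.9 62.   0. ]
```

The tab is gripped (13.5 mm opening, 34 N). I'll lift along the arc and check the force partway.

```bash
python3 -m handwheel '-0.05 0 0.77 -0.1 3.5 0 0;-0.07 0 1.53 -0.2 7 0 0;0 0 2.3 -0.3 10.5 0 0;0.04 0 3.06 -0.4 14 0 0;0.18 0 3.8 -0.5 17.5 0 0;0.34 0.01 4.56 -0.7 21 0 0;0.57 0.02 5.3 -0.8 24.5 0 0;0.82 0.03 6.02 -0.9 28 0 0'
```

```text
time_s: 17.02
position: [0.4688, -0.0898, 0.1527]
tool_rot: [[0.989, 0.031, -0.143], [0.03, -1.0, -0.009], [-0.143, 0.004, -0.99]]
ft_force: [-0.2, -0.7, -0.6]
grip_width: 0.0134
gripper_force: 33.6
```

```bash
python3 -m handwheel '0.32 0.01 0.7 -0.1 3.5 0 0;0.65 0.02 1.38 -0.2 7 0 0;1.05 0.03 2.05 -0.3 10.5 0 0;1.47 0.04 2.68 -0.4 14 0 0;2.44 0.07 3.87 -0.7 21 0 0;3.55 0.11 4.93 -0.9 28 0 0;4.24 0.13 5.47 -1 32 0 0;4.24 0.13 5.47 -1 32 0 0' >/dev/null; python3 -m handwheel '0 0 0 0 0 0 0;0 0 0 0 0 0 0;0 0 0 0 0 0 0';python3 - <<'E'
from h import *
s=status.observe();G=s["position"]-.0187*s["tool_rot"][:,2];z=s["tool_rot"][:,2]
print(G,"pitch turn",np.degrees(np.arctan2(-z[2],z[0]))-69.9)
for hx in(.5825,.5855,.5885):
    v=G-[hx,0,.106];print(hx,"lid angle",np.degrees(np.arctan2(v[2],-v[0]))-np.degrees(.004/.131),np.hypot(v[0],v[2]))
a=get_image("scene");t=get_image("top");print(status.observe()["ft_force"])
o=np.hstack([cv2.resize(a["color"][140:330,215:405],(395,395),interpolation=2),cv2.resize(t["color"][160:320,260:420],(395,395),interpolation=2)]);cv2.imwrite("pics/f.png",o[:,:,::-1])
E
```

```text
time_s: 17.93
position: [0.511, -0.0881, 0.2074]
tool_rot: [[0.764, 0.033, -0.644], [0.024, -0.999, -0.023], [-0.644, 0.002, -0.765]]
ft_force: [-2.9, 0.2, 5.2]
grip_width: 0.0135
gripper_force: 33.8
[ 0.52300956 -0.0877024   0.22169763] pitch turn 60.19818902139093
0.5825 lid angle 61.03878325905635 0.13009632936728333
0.5855 lid angle 59.87620261408263 0.13149523787184472
0.5885 lid angle 58.738554660632104 0.13294713329404806
[-2.77696971  0.85948075  5.86474977]
```

View pics/f.png

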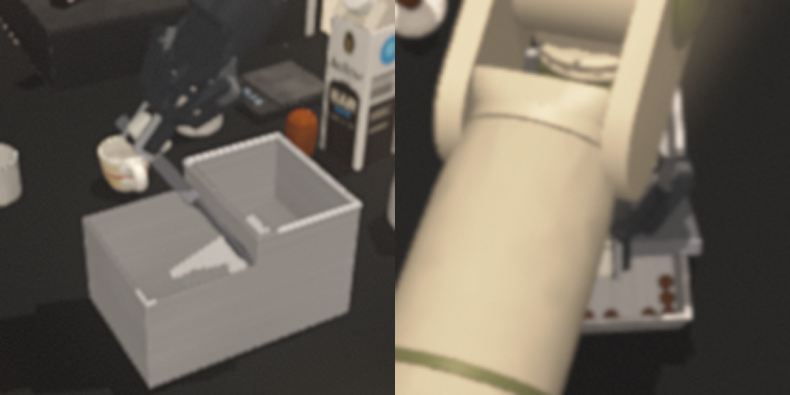

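The lid stands open at about 60° in the gripper: the tool turned 60.2°, and the arc estimate gives about 59.9°. At least five sweets are visible at the bin's front, around crop (588–667, 282–316), and the arm hides the rest. The mug and the cup, at the left edge, stand upright. I'll hand it in.

```bash
python3 -c "
from rig import env
print(env.close_job())"
```

```text
the job is handed in; nothing more can be done
None
```

I poured the sweets into the hopper (at least five are visible in the bin, the arm hides the rest, and the cup is empty), set the cup back down upright, and handed the job in at about 18 s with the lid held at about 60° by its tab.

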